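Find the flush release and open the battery door of a bench scale

TASK

The bench scale's cells are flat, so it has been laid face down on the mat. With a fingertip, feel along the plain flat strip in front of the battery door for the door's release, a flush push pad in the same white plastic, and press it lightly until the door springs ajar; then, with a finger behind the raised edge, push the door over to its stop so that it stays wide open. Grasp and lift nothing, do not lean hard on the scale, and leave everything else where it lies.

Things in the scene. Friction and masses are not known exactly. Their poses are not given: they have to be found in the camera images.
- scale: White plastic bench scale lying face down, firmly in place: 210 mm (its x) by 280 mm (its y), turned up to 0.3 rad; origin on the table under its centre, z up. Its flat underside is now its top face, 48 mm above the table. The battery door lies flush in that face, from x = -27 (free edge) to x = +48 mm (hinge), 82 mm wide in y. Face and door are rigid to the touch; only the release gives.
- face_mid (a point): Centre of the scale's flat top face. Four rubber feet (24 mm across) stand 6 mm above the face near its corners, 94 mm towards -x or 90 mm towards +x and 124 mm to either side of this point along y; nothing else rises above the face.
- strip_mid (a point): Middle of the plain release strip, on the flat top face, 37 mm from the door's free edge. The strip runs along the scale's y, 60 mm to either side of here, and is 40 mm wide. The release is on its centre line; its centre lies anywhere up to 36 mm to either side of this point. The place differs from scale to scale and is not reported: it must be felt, or seen as a fine outline.
- strip_end (a point): The +y end of the strip's centre line, on the flat face. The release is a push pad 46 mm along the strip by 38 mm across, 1 mm gap all round, same white plastic, its flat top 1.5 mm below the strip. Pushed straight down it gives against a spring, 1.5 N at first, 5 N at its end 5 mm down; at 3 to 4 mm it frees the door. It springs back when let go. The rest of the strip does not give.
- battery_door (a joint): Angle of the battery door in rad: 0 shut and flush; it cannot be raised until the release is pressed, when it springs up by itself to 1.1 or so. From there it stays wherever it is put (a stiff hinge, under 0.1 N m to push); 2.0 is its stop, leaning back past upright.
- door_hinge (a point): Middle of the door's hinge line, which runs along the scale's y, 1.5 mm below the flat face.
- door_edge (a point): Middle of the door's free edge, on its outer face; it moves with the door, on a radius of 75 mm about the hinge. The door is a plate 82 mm wide and 3 mm thick with an 6 mm hooked tongue below the middle of this edge; under it is a bay 20 mm deep with four cells.
- cell_pack: Bystander: four fresh cells banded in a row, standing, 15 x 58 x 50 mm, near the scale's +y side; origin under its centre.
- rice_mould: Bystander: white triangular rice mould with a lid and grip bar, sides about 90 mm, 50 mm high, near the scale's -y side; origin under its centre.
- rice_paddle: Bystander: white rice paddle lying beyond the scale, 210 mm long, 72 mm wide, 16 mm high; origin on the table, near its middle.
- tape_roll: Bystander: roll of paper tape lying flat, 80 mm across, 18 mm high; origin under its centre.
- shaker: Bystander: glass shaker with a steel cap, 48 mm across, 90 mm high; origin under its centre.
- prep_bowl: Bystander: steel bowl, 110 mm across, 45 mm high; origin under its centre.

How it is judged:
On the way:
1. the release has been pressed and the battery door has sprung ajar (value of joint battery_door between 0.4 and 1.6 rad), for 0.2 s.
At the end, for the whole second after the job is handed in: The battery door stands open by more than 1.8 rad (its stop is at 2.0) and is still, the robot is clear of it, and every bystander is within 20 mm of where it started (value of joint battery_door above 1.8 rad and velocity of joint battery_door between -0.05 and 0.05 rad/s and distance of each of cell_pack, tape_roll, shaker, rice_mould, prep_bowl, rice_paddle from where it was at the start of the episode below 0.02 m); the robot touches nothing.
It fails at once if something other than the scale was moved by more than 20 mm or lifted (distance of any of cell_pack, tape_roll, shaker, rice_mould, prep_bowl, rice_paddle from where it was at the start of the episode above 0.02 m).
It fails at once if a finger pressed on the scale with more than 60 N (contact force between the fingers and scale above 60 N).
It also fails if it takes over 45 s, if anything falls off the work surface, if the arm or the gripper's body presses on something with over 40 N, if the wrist force passes 120 N, or if a joint passes its speed limit or range.

ROBOT

A 6-joint arm with a two-finger parallel gripper is mounted at the origin on the work surface. World frame = base frame: x ahead of the robot, y to its left, z up, the work surface at z = 0. Lengths are in m, angles in rad, forces in N, time in s.
With the tool pointing down it reaches from about 0.275 to 0.85 m from the base axis. Payload 5.2 kg.
Tool frame: the origin (TCP) lies on the centre line of the jaws, within the pads' length; the fingertips stand 17 mm ahead of it and the grasp point (between the pads) lies 2 mm behind it; z points along the fingers, y is the direction in which the jaws open and shut (so a half turn about z gives the same grasp; the last joint's range is limited). The gripper opens to 85 mm and grips with 20 to 120 N. Pads are 22 mm wide; open, the fingers measure 114 mm over their backs; the gripper's body (76 mm by 85 mm) begins 54 mm behind the grasp point. The pads swing forward as they close: fully open they stand 13 mm farther back than shut.
Start: joints at [1.081, 0.259, 1.535, -0, 1.348, -0.203], TCP at [0.156, 0.528, 0.248] pointing down, gripper open.
Joint ranges: [-3.14, 3.14], [-0.91, 2.08], [0.19, 2.58], [-1.22, 4.36], [0.22, 2.71], [-3.12, 3.12]. Speed limits (rad/s): [2.57, 2.57, 3.14, 3.14, 3.14, 3.14].

INTERFACE

Orientations are given as a rotation vector (axis times angle).
In Python, from rig import bot gives the robot as it stands.
- The arm moves only by the shell command python3 -m inch 'ROWS' [FORCE]. ROWS is JSON, a list that holds one entry, the list of rows, each a list of 7 numbers: the shift along the world's x, y, z as a fraction of full scale, then the turn, a rotation vector about the world's x, y, z as a fraction of full scale, then the opening in per cent of the stroke, from 0 (shut) to 100 (fully open). In form: [[[x, y, z, ax, ay, az, fingers], ...]]. A call has 1 to 5 rows; each row is the pose to reach, as a shift and turn from the pose commanded when the call began, turning the shorter way round; what a row does not reach only later rows make up. Full scale, the value 1, is 400 mm for a shift and 2 pi rad for a turn. A row lasts 1/8 s, in which the tool goes at most 62.5 mm and 10.7 degrees, less where a joint would pass 70% of its speed; a pose out of reach is approached as far as the arm can. A call with a number of a shift or a turn outside -1 to 1 is refused whole. A call with a gripper value outside its range is refused whole. The fingers move at their own pace and stop on an object; FORCE is the grip in N (left out, the last holds). Time passes only in rows, so rows that repeat a pose let the fingers close. It gives the time, the measured TCP pose, the force and the opening at its end, in the units of the state.
- bot.read_state(): the state, without advancing time (a new reading comes with each control period).
- bot.read_camera(name): name is "scene" or "top" or "wrist"; returns the picture (384x512x3 uint8, blue, green, red); there is no depth.
- bot.get_calibration(name): a dict with "fx", "fy", "cx", "cy" (pixels), "R" (3x3) and "t" (3): a world point X has camera coordinates R X + t; the wrist camera has in their place "mount" (4x4, takes a point from camera to tool coordinates, whose origin is the TCP and whose axes are the flange's). Camera axes: x right, y down, z forward; pixel columns grow to the right and rows downward; lengths in m; the calibration is good to about 2 mm. A picture is of the moment at which its call begins: read the wrist's pose just before it. get_calibration takes no time and is no camera call.
- bot.hand_in(): hands the job in, once; it reports no verdict.
The state is a dict: "time": time; "joint_pos": joint angles; "joint_vel": joint speeds; "joint_efforts": joint torques, N m; "tcp_pos": TCP position; "tool_rot": TCP orientation; "force": force on the tool from outside, world axes, zero at the start; "ft_torque": the same for the moment, N m; "finger_gap": finger opening in m.
Only numpy, scipy, OpenCV 4.12 (cv2) and the standard library are available. Lean on these libraries where they do the work, as an engineer would, in place of code of your own. Each camera call takes 0.05 s, during which the arm holds its last target. There are 200 camera calls.

## Working session

There is one attempt and no reset: what is moved stays moved. The work goes in short steps, Python scripts to look and compute and a shell command to move; the robot and the scene stay as the last step left them, time stands still between calls to the robot, and variables do not carry over. Pictures are saved under pics/ and viewed, about 8 in all and at most 12, crops included, and the job is handed in when it is done.

```bash
mkdir -p pics; python3 - <<'E'
from rig import bot
import cv2
s=bot.read_state();print(s)
for n in("top","scene"):
    cv2.imwrite(f"pics/{n}0.png",bot.read_camera(n)); c=bot.get_calibration(n);print(n,c)
print(bot.get_calibration("wrist"))
E
```

```text
{'time': 0.0, 'joint_pos': array([ 1.08118437e+00,  2.59324767e-01,  1.53611592e+00,  6.19105252e-06,
        1.34799675e+00, -2.02820384e-01]), 'joint_vel': array([ 1.32790209e-03,  7.11058699e-04, -8.14874529e-04,  9.71379851e-05,
       -1.27330266e-03, -2.88001584e-04]), 'joint_efforts': array([ 8.54803948e-04, -4.46034014e+01, -2.90570801e+01, -6.57250212e-05,
        1.17028237e-02,  7.21228986e-06]), 'tcp_pos': array([0.15532275, 0.52707947, 0.2474713 ]), 'tool_rot': array([-4.48860565e-01, -3.10872202e+00,  2.72206582e-03]), 'force': array([-0.05812878, -0.10989491, -0.42626161]), 'ft_torque': array([-0.03085919,  0.06623475,  0.04921332]), 'finger_gap': 0.08534941644531352}
top {'fx': 481.56675333787126, 'fy': 481.56675333787126, 'cx': 254.92965223273922, 'cy': 191.1301335971771, 'R': array([[ 0.01102904, -0.99992594,  0.00514541],
       [-0.98014801, -0.01182932, -0.19791398],
       [ 0.19796019, -0.00286046, -0.98020589]]), 't': array([0.03390128, 0.5926283 , 1.05537744])}
scene {'fx': 437.6513701222253, 'fy': 437.6513701222253, 'cx': 251.00536422162708, 'cy': 196.48483497142365, 'R': array([[ 0.54950896,  0.83543178, -0.00967714],
       [ 0.69537625, -0.463746  , -0.54899136],
       [-0.46313256,  0.29494641, -0.835772  ]]), 't': array([-0.34293287, -0.36403304,  1.41584185])}
{'fx': 266.1206105215115, 'fy': 266.1206105215115, 'cx': 256.0171769816823, 'cy': 190.2647009840777, 'mount': array([[-7.18046122e-04, -9.49600663e-01, -3.13461425e-01,
         8.01924393e-02],
       [ 9.99999704e-01, -7.68843017e-04,  3.84351273e-05,
        -1.49264374e-03],
       [-2.77500650e-04, -3.13461304e-01,  9.49600934e-01,
        -1.26536276e-01],
       [ 0.00000000e+00,  0.00000000e+00,  0.00000000e+00,
         1.00000000e+00]])}
```

View pics/top0.png

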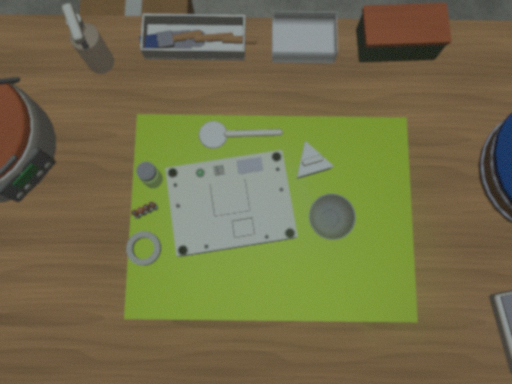

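View pics/scene0.png

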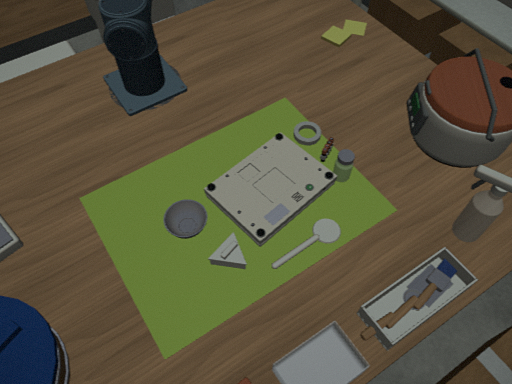

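Top view: the scale's feet are at about (173,172), (277,157), (183,250) and (290,233). The door outline is at (230,197), and a small pad outline shows near (243,228), towards -y. Next I localise these.

```bash
cat > h.py <<'E'
from rig import bot
import numpy as np, cv2
def ray(n,uv,z):
    c=bot.get_calibration(n);R,t=c["R"],c["t"]
    d=R.T@np.array([(uv[0]-c["cx"])/c["fx"],(uv[1]-c["cy"])/c["fy"],1]);o=-R.T@t
    return o+d*(z-o[2])/d[2]
E
python3 - <<'E'
from h import *
im=cv2.imread("pics/top0.png");g=cv2.cvtColor(im,6)
P=[]
for u,v in[(173,172),(277,157),(183,250),(290,233)]:
    w=np.clip(110-g[v-6:v+7,u-6:u+7].astype(float),0,None)
    yy,xx=np.mgrid[v-6:v+7,u-6:u+7];c=((w*xx).sum()/w.sum(),(w*yy).sum()/w.sum())
    p=ray("top",c,.054);P.append(p);print(c,p.round(4))
P=np.array(P)[:,:2]
L=np.array([[90,124],[90,-124],[-94,124],[-94,-124]])/1e3
A=L-L.mean(0);B=P-P.mean(0)
th=np.arctan2((A[:,0]*B[:,1]-A[:,1]*B[:,0]).sum(),(A*B).sum())
R=np.array([[np.cos(th),-np.sin(th)],[np.sin(th),np.cos(th)]])
o=P.mean(0)-R@L.mean(0)
print("theta",th,"o",o,"res",(L@R.T+o-P)*1e3)
for uv in[(243,228)]:print("pad local",R.T@(ray("top",uv,.048)[:2]-o))
for k,q in dict(strip=(-.064,0),hinge=(.048,0),edge=(-.027,0)).items():print(k,R@q+o)
c=im[145:260,160:305];cv2.imwrite("pics/crop.png",cv2.resize(c,None,fx=5.3,fy=5.1,interpolation=cv2.INTER_CUBIC))
E
```

```text
(np.float64(172.2139685102947), np.float64(172.29915220024222)) [0.6359 0.2349 0.054 ]
(np.float64(276.0710616438356), np.float64(156.27611301369862)) [ 0.6778 -0.0082  0.054 ]
(np.float64(182.41103017689906), np.float64(250.18557058619493)) [0.4547 0.2036 0.054 ]
(np.float64(289.526538280883), np.float64(233.00328792860498)) [ 0.4965 -0.0394  0.054 ]
theta 0.17061603523499427 o [0.56818187 0.09805203] res [[-0.05982189  0.63302848]
 [ 0.16989294 -0.62008739]
 [-0.16732196  0.65940671]
 [ 0.05725092 -0.6723478 ]]
pad local [-0.06500587 -0.02009259]
strip [0.50511113 0.08718551]
hinge [0.61548493 0.10620193]
edge [0.5415739  0.09346772]
```

View pics/crop.png

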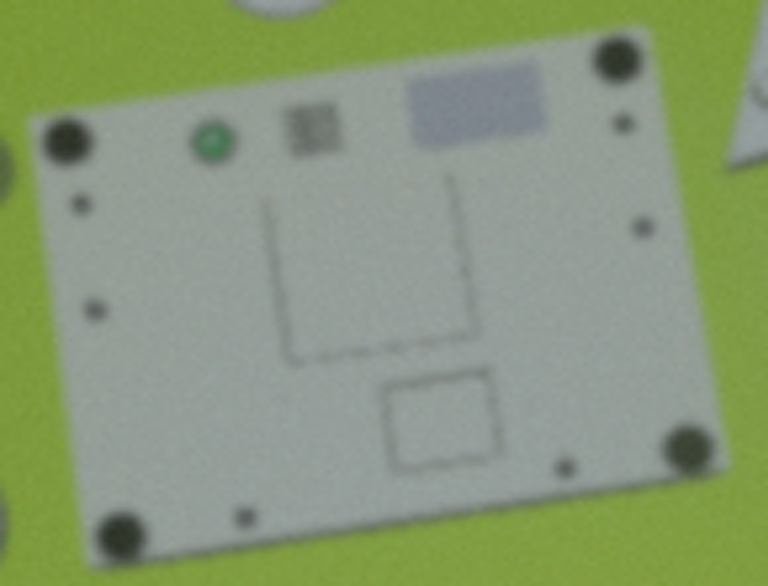

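The feet fit is good to 0.7 mm, with yaw 0.171. The pad outline centre is at about scale (-64,-21) mm, which is world (0.509, 0.0665) and inside the strip's range. I'll approach with the fingers shut and aligned to the scale.

```bash
python3 -m inch '[[[0.44,-0.575,0,0,0,0.0727,0],[0.44,-0.575,0,0,0,0.0727,0],[0.44,-0.575,0,0,0,0.0727,0],[0.44,-0.575,0,0,0,0.0727,0],[0.44,-0.575,0,0,0,0.0727,0]]]' 20; python3 -m inch '[[[0.44,-0.575,0,0,0,0,0],[0.44,-0.575,0,0,0,0,0],[0.44,-0.575,0,0,0,0,0],[0.44,-0.575,0,0,0,0,0],[0.44,-0.575,0,0,0,0,0]]]'; python3 -c "
from rig import bot;print(bot.read_state())"
```

```text
time: 0.72
tcp_pos: [0.3324, 0.2956, 0.2481]
tool_rot: [0.266, -3.13, 0.0]
force: [1.1, 0.6, -0.8]
finger_gap: -0.0001
time: 1.35
tcp_pos: [0.5088, 0.0649, 0.2479]
tool_rot: [0.263, -3.13, 0.0]
force: [-0.3, -0.2, 1.0]
finger_gap: 0.0002
{'time': 1.35, 'joint_pos': array([-9.06612000e-02,  1.92375214e-01,  1.62212664e+00, -3.06571827e-04,
        1.32749552e+00, -1.82918764e+00]), 'joint_vel': array([-0.46532868,  0.26370223, -0.32363433,  0.01420985,  0.0723053 ,
       -0.47238883]), 'joint_efforts': array([  0.92951914, -41.62883878, -27.94074297,  -0.31146227,
        -0.14286088,   0.44896415]), 'tcp_pos': array([0.50879008, 0.06490186, 0.24785098]), 'tool_rot': array([ 2.63239079e-01, -3.13009277e+00,  3.49815477e-04]), 'force': array([-0.34487378, -0.24184622,  1.00470631]), 'ft_torque': array([ 0.05206565, -0.01108735,  0.0035621 ]), 'finger_gap': 0.00015436153092373222}
```

```bash
python3 -m inch '[[[0,0,-0.13,0,0,0,0],[0,0,-0.25,0,0,0,0],[0,0,-0.35,0,0,0,0],[0,0,-0.4,0,0,0,0],[0,0,-0.4,0,0,0,0]]]'; python3 -c "
from h import *
s=bot.read_state();print(s['tcp_pos'],s['force'])
cv2.imwrite('pics/w1.png',bot.read_camera('wrist'))"
```

```text
time: 1.98
tcp_pos: [0.5059, 0.0676, 0.0865]
tool_rot: [0.266, -3.126, -0.001]
force: [-0.8, -0.3, 0.2]
finger_gap: 0.0
[0.50593754 0.06762655 0.08647028] [-0.80224074 -0.28800808  0.18736899]
```

View pics/w1.png

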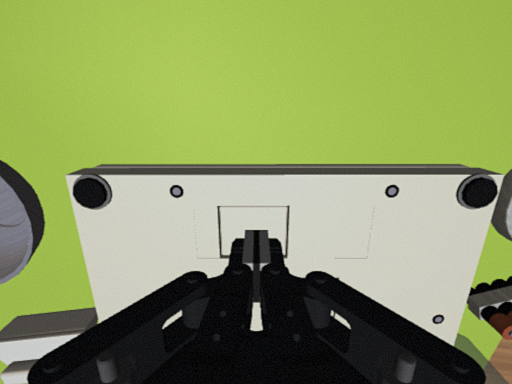

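The wrist view shows the pad outline at columns 218–289, rows 206–258. The shut fingertip, at (256,232), sits over it. Descending gently.

```bash
python3 -m inch '[[[0,0,-0.03,0,0,0,0],[0,0,-0.05,0,0,0,0],[0,0,-0.055,0,0,0,0],[0,0,-0.06,0,0,0,0],[0,0,-0.06,0,0,0,0]]]'; python3 -m inch '[[[0,0,-0.0025,0,0,0,0],[0,0,-0.0050,0,0,0,0],[0,0,-0.0050,0,0,0,0]]]'
```

```text
time: 2.65
tcp_pos: [0.5076, 0.0675, 0.0644]
tool_rot: [-0.267, 3.13, -0.0]
force: [-0.3, 0.5, 0.7]
finger_gap: -0.0
time: 3.02
tcp_pos: [0.5078, 0.0675, 0.0625]
tool_rot: [-0.267, 3.13, -0.0]
force: [0.1, -0.9, 1.8]
finger_gap: -0.0002
```

```bash
python3 -m inch '[[[0,0,-0.0025,0,0,0,0],[0,0,-0.0050,0,0,0,0],[0,0,-0.0050,0,0,0,0]]]'; python3 -m inch '[[[0,0,-0.0025,0,0,0,0],[0,0,-0.0025,0,0,0,0],[0,0,-0.0025,0,0,0,0]]]'; python3 -c "
from h import *
cv2.imwrite('pics/t1.png',cv2.resize(bot.read_camera('scene')[110:270,180:390],None,fx=3.6,fy=3.6))"
```

```text
time: 3.4
tcp_pos: [0.5078, 0.0675, 0.0604]
tool_rot: [-0.267, 3.13, -0.0]
force: [0.1, 0.1, 3.3]
finger_gap: -0.0
time: 3.78
tcp_pos: [0.5078, 0.0675, 0.0594]
tool_rot: [-0.267, 3.13, -0.0]
force: [0.8, 0.1, 4.3]
finger_gap: -0.0006
```

View pics/t1.png

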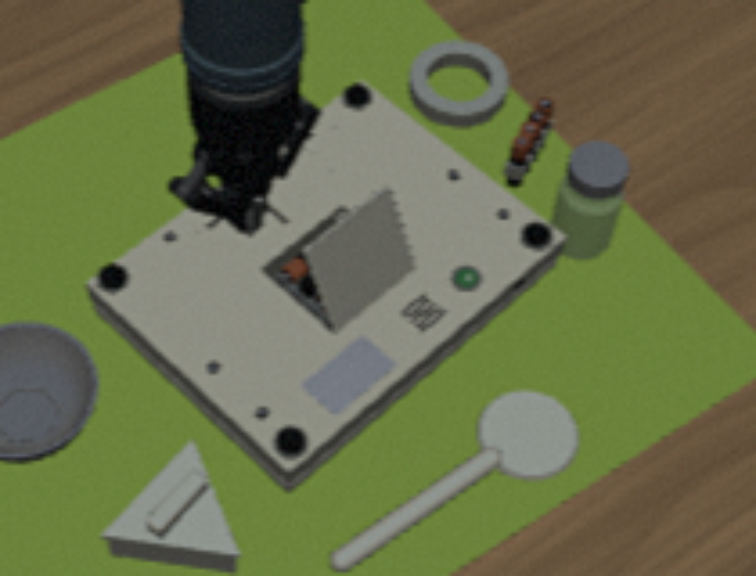

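The door has sprung ajar, with a force of only 4 N. Next I rise clear, then push along the scale's +x at mid-door height.

```bash
python3 -m inch '[[[0,0,0.06,0,0,0,0],[0,0,0.12,0,0,0,0],[0,0,0.12,0,0,0,0],[0.08,0.0138,0.12,0,0,0,0],[0.15,0.026,0.12,0,0,0,0]]]'; python3 -m inch '[[[0.025,0.0043,0,0,0,0,0],[0.05,0.0086,0,0,0,0,0],[0.075,0.0129,0,0,0,0,0],[0.1,0.0172,0,0,0,0,0],[0.1,0.0172,0,0,0,0,0]]]';  python3 -c "
from h import *
cv2.imwrite('pics/t2.png',cv2.resize(bot.read_camera('scene')[110:270,180:390],None,fx=3.6,fy=3.6))"
```

```text
time: 4.45
tcp_pos: [0.5674, 0.078, 0.1059]
tool_rot: [0.266, -3.128, -0.0]
force: [0.1, 0.2, -0.7]
finger_gap: -0.0003
time: 5.08
tcp_pos: [0.6082, 0.0849, 0.1074]
tool_rot: [-0.267, 3.13, -0.0]
force: [0.9, 0.3, -0.4]
finger_gap: -0.0
```

View pics/t2.png

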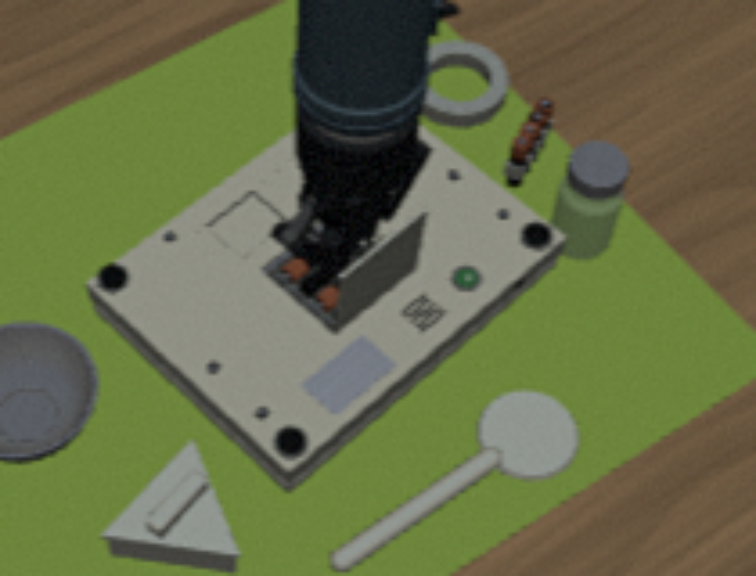

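The door is now close to upright, with the finger behind it. Continuing in small steps until it meets the stop.

```bash
python3 -m inch '[[[0.012,0.002,0,0,0,0,0],[0.024,0.004,0,0,0,0,0],[0.035,0.006,0,0,0,0,0],[0.035,0.006,0,0,0,0,0]]]'; python3 -m inch '[[[0.0025,0.0004,0,0,0,0,0],[0.005,0.0009,0,0,0,0,0],[0.005,0.0009,0,0,0,0,0]]]'; python3 -m inch '[[[0.0025,0.0004,0,0,0,0,0],[0.005,0.0009,0,0,0,0,0],[0.005,0.0009,0,0,0,0,0]]]'
```

```text
time: 5.62
tcp_pos: [0.6221, 0.0873, 0.1073]
tool_rot: [-0.267, 3.13, -0.0]
force: [-0.1, 0.1, 0.4]
finger_gap: -0.0002
time: 6.0
tcp_pos: [0.6235, 0.0876, 0.1073]
tool_rot: [0.267, -3.13, -0.0]
force: [-1.2, 0.4, 0.3]
finger_gap: -0.0001
time: 6.38
tcp_pos: [0.6257, 0.088, 0.1073]
tool_rot: [-0.267, 3.13, -0.0]
force: [-0.4, -0.3, -0.6]
finger_gap: 0.0003
```

```bash
for i in 1; do python3 -m inch '[[[0.0025,0.0004,0,0,0,0,0],[0.005,0.0009,0,0,0,0,0],[0.005,0.0009,0,0,0,0,0]]]'; python3 -m inch '[[[0.0025,0.0004,0,0,0,0,0],[0.005,0.0009,0,0,0,0,0],[0.005,0.0009,0,0,0,0,0]]]'; done; python3 -c "
from h import *
cv2.imwrite('pics/t3.png',cv2.resize(bot.read_camera('scene')[110:270,180:390],None,fx=3.6,fy=3.6))"
```

```text
time: 6.75
tcp_pos: [0.6277, 0.0883, 0.1073]
tool_rot: [-0.267, 3.13, 0.0]
force: [0.2, 0.3, 0.5]
finger_gap: 0.0003
time: 7.12
tcp_pos: [0.629, 0.0886, 0.1072]
tool_rot: [0.267, -3.129, 0.0]
force: [-2.9, -0.9, 1.6]
finger_gap: 0.0001
```

View pics/t3.png

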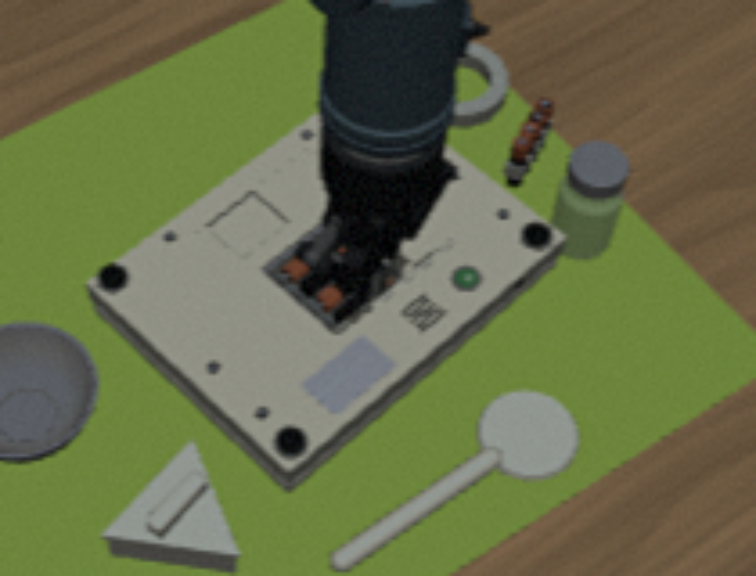

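The force has risen to about 3 N at the place the stop geometry predicts. One more millimetre should confirm it.

```bash
python3 -m inch '[[[0.003,0.0005,0,0,0,0,0],[0.003,0.0005,0,0,0,0,0]]]'; python3 -m inch '[[[-0.06,-0.01,0,0,0,0,0],[-0.15,-0.026,0.05,0,0,0,0],[-0.25,-0.043,0.15,0,0,0,0],[-0.35,-0.06,0.25,0,0,0,0],[-0.4,-0.07,0.3,0,0,0,0]]]';python3 -m inch '[[[-0.12,0.12,0.08,0,0,0,0],[-0.12,0.24,0.1,0,0,0,0],[-0.12,0.36,0.1,0,0,0,0],[-0.12,0.48,0.1,0,0,0,0],[-0.12,0.48,0.1,0,0,0,0]]]';  python3 -c "
from h import *
print(bot.read_state()['force'])
a=cv2.resize(bot.read_camera('scene')[110:270,180:390],None,fx=1.9,fy=1.9);b=cv2.resize(bot.read_camera('top')[110:280,120:370],None,fx=1.6,fy=1.788)
h=min(len(a),len(b));cv2.imwrite('pics/t4.png',np.hstack([a[:h],b[:h]]))"
```

```text
time: 7.42
tcp_pos: [0.6292, 0.0886, 0.1071]
tool_rot: [0.267, -3.127, 0.0]
force: [-7.7, -1.1, 3.1]
finger_gap: -0.0001
time: 8.05
tcp_pos: [0.4707, 0.0608, 0.23]
tool_rot: [-0.266, 3.125, -0.001]
force: [-0.0, -0.7, -0.3]
finger_gap: 0.0
time: 8.68
tcp_pos: [0.423, 0.256, 0.2677]
tool_rot: [-0.274, 3.127, 0.003]
force: [0.7, -0.7, -0.3]
finger_gap: 0.0001
[ 0.66138308 -0.698411   -0.34568948]
```

View pics/t4.png

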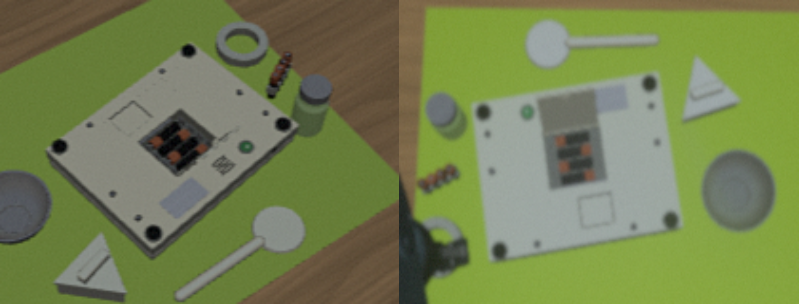

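The bay is open, the door leans back and the bystanders are in place. I'll check the door angle by projecting its free edge before handing in.

```bash
python3 -c "
from h import *
c=bot.get_calibration('top');th=.1706;C,S=np.cos(th),np.sin(th)
for a in(1.6,1.7,1.8,1.9,2.0):
    x=.048-.075*np.cos(a);X=np.array([.5682+C*x,.0981+S*x,.0465+.075*np.sin(a)])
    p=c['R']@X+c['t'];print(a,p[0]/p[2]*c['fx']+c['cx'],p[1]/p[2]*c['fy']+c['cy'])
g=bot.read_camera('top')
print(cv2.cvtColor(g,6)[150:190,224])
print(bot.read_state()['joint_vel'].round(3))"
```

```text
1.6 225.22672300607314 173.80528716513115
1.7 224.74305280151918 170.60652702959692
1.8 224.2869260368787 167.54481430805268
1.9 223.86356057403862 164.6555416485556
2.0 223.47763907509255 161.97115561162045
[142 142 139 141 140 142 141 145 151 155 154 149 140 127 117 114 114 113
 111 111 110 108 109 106 108 109 108 109 110 107 111 116 124 122 106  87
  73  66  70  69]
[-0.021 -0.005  0.006  0.001  0.003  0.002]
```

The edge sits at row 162–163, which is about 1.97 rad, so the door is at its stop.

```bash
python3 -c "
from rig import bot
print(bot.hand_in())"
```

```text
the job is handed in; nothing more can be done
None
```

The battery door is open at its stop, and the job is handed in; the hand-in reports no verdict.

- **Release:** I found the pad by its outline, about 21 mm to the -y side of the strip's middle. I pressed it with the shut fingertips; the force was about 4 N when I stopped, and the door sprang ajar.
- **Door:** I pushed it over from behind the raised edge until it met the stop. The contact force there peaked at about 8 N.
- **Last checks:** In the top view the free edge is at row 162–163, which corresponds to about 1.97 rad. The arm is clear, with wrist force near zero, and by eye the bystanders are where they started. The arm's clock read about 9 s.

No check failed or disagreed with another. I judged the door's angle just after it sprang ajar, about 1.1 rad, only by eye.

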